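Set the microscope lamp dimmer and hold its shutter half open

TASK

Light the microscope for an exposure: first slide the grip of the lamp dimmer along its track until the line on the grip lines up with the steel pointer on the deck, then press the spring-loaded shutter paddle down to half its travel, so that it lies horizontal, level with the tops of the two steel posts in front of its tip, and never down to its lower stop. Finish while still holding the paddle there, because it springs back when let go, with the dimmer left as you set it and the petri dish, oil bottle and slide box left where they stand.

Things in the scene. Friction and masses are not known exactly. Their poses are not given: they have to be found in the camera images.
- dimmer: Lamp dimmer, a fixed white desk box 120 (x) x 200 (y) mm with a black top deck 42 mm above the table. Origin at the centre of its underside. A straight slider track runs along its own y axis through the middle of the deck (own x = 0). It stands either left or right of the robot's forward axis, the shutter unit on the other side, each turned by up to 0.4 rad.
- fader (a joint): Travel of the dimmer's slider grip in m, 0 to 0.11, growing along the dimmer's own +y; at value v the grip's centre is at dimmer y = v - 0.055. About 2 N of friction keeps it where it is left. At the start it is within 25 mm of one end (value 0 to 0.025).
- fader_top (a point): Centre of the top face of the slider grip, 75 mm above the table. The grip is a grey block 24 mm (dimmer x) x 18 mm (dimmer y, along the track) x 32 mm high, its underside 1 mm above the deck, with a white line across its middle. Nothing stands beside it.
- pointer: Thin flat steel arrowhead, 3 mm thick, lying fixed on the dimmer's deck on the +x side of the track (+x of the dimmer), its tip pointing to the track (origin at its tip, on the deck; same axes as the dimmer). Its tip is 24 mm from the track's centre line. The grip is set right when its centre has the same dimmer y as this origin; that is at a fader value between 0.05 and 0.1.
- shutter: Shutter hand unit, fixed: white base plate 180 (x) x 100 (y) x 12 mm, two cheeks 78 mm high that carry the paddle's hinge at own x = +60 mm, 62 mm above the table, and two steel gauge posts 10 x 12 mm, their tops 66 mm above the table, at own x = -78 mm, y = +38 and -38 mm, in front of the paddle's tip. Origin on the table, on the unit's middle line, 60 mm from the hinge towards the tip. The paddle points to own -x.
- paddle (a joint): Angle of the spring-loaded aluminium paddle in rad: 0 = at rest, tip raised by 0.25 rad; 0.25 = half travel, paddle horizontal and its upper face level with the tops of the gauge posts; 0.5 = lower stop. Growing = pressed down. The paddle is 50 mm wide, 8 mm thick and reaches 120 mm from the hinge. It springs back when let go. Pressed on its pad it needs about 3 N to start moving, 6 N at half travel and 9 N at the stop.
- paddle_pad (a point): Centre of the top of the round rubber pad (36 mm across, 2 mm proud) on the paddle, the place to press; 90 mm from the hinge axis along the paddle and 6 mm above the paddle's middle plane. About 90 mm above the table at rest, 68 mm at half travel, 46 mm at the lower stop.
- dish: Closed petri dish, clear, 94 mm across, 16 mm high, loose bystander at the outer left. Origin at the centre of its underside.
- oil_bottle: Small amber oil bottle, 34 mm across, 75 mm high, loose bystander beyond the two units. Origin at the centre of its underside.
- slide_box: Closed box for slides, grey and white, 100 x 83 x 34 mm, loose bystander at the outer right. Origin at the centre of its underside.

How it is judged:
By the outcome, as a careful person would: the job done as asked, in the order asked, and still so for the second after the job is handed in, while the arm keeps its last pose, push and grip.
It also fails if it takes over 42 s, if anything falls off the work surface, if the arm or the gripper's body presses on something with over 40 N, if the wrist force passes 120 N, or if a joint passes its speed limit or range.

ROBOT

A 6-joint arm with a two-finger parallel gripper is mounted at the origin on the work surface. World frame = base frame: x ahead of the robot, y to its left, z up, the work surface at z = 0. Lengths are in m, angles in rad, forces in N, time in s.
With the tool pointing down it reaches from about 0.375 to 0.9 m from the base axis. Payload 3.1 kg.
Tool frame: the origin (TCP) lies midway between the tips of the shut fingers; the grasp point (between the pads) lies 19 mm behind it; z points along the fingers, y is the line along which they close (so a half turn about z gives the same grasp; the last joint's range is limited). The gripper opens to 85 mm and grips with 20 to 120 N. Pads are 22 mm wide; open, the fingers measure 114 mm over their backs; the gripper's body (76 mm by 85 mm) begins 54 mm behind the grasp point. The pads swing forward as they close: fully open they stand 13 mm farther back than shut.
Start: joints at [-1.452, 0.527, 1.433, -0, 1.181, -0.178], TCP at [0.183, -0.597, 0.193] pointing down, gripper open.
Joint ranges: [-3.08, 3.08], [-0.75, 2.2], [0.22, 2.44], [-1.43, 4.57], [0, 2.65], [-2.85, 2.85]. Speed limits (rad/s): [2.79, 2.79, 3.14, 3.14, 3.14, 3.14].

INTERFACE

Orientations are given as a unit quaternion [x, y, z, w].
In Python, from station import manip gives the robot as it stands.
- The arm moves only by the tool step_arm, never from a script. Its argument "targets" is text: rows parted by semicolons, each of 4 numbers parted by spaces: the shift along the tool's x, y, z in mm, then the turn about the tool's z in degrees. A call has 1 to 12 rows; each row is the pose to reach, as a shift and turn from the pose commanded when the call began, along the tool's axes at that moment; what a row does not reach only later rows make up. A row lasts 1/10 s, in which the tool goes at most 50 mm and 8.59 degrees, less where a joint would pass 70% of its speed; a pose out of reach is approached as far as the arm can. A call with a gripper value outside its range is refused whole. "gripper" is the closure, from 0 (fully open) to 1 (shut), set as the call begins (left out, the last holds). The fingers move at their own pace and stop on an object; "squeeze" is the grip in N (left out, the last holds). Time passes only in rows, so rows that repeat a pose let the fingers close. It gives the time, the measured TCP pose, the force, the opening and the grip force at its end, in the units of the state.
- manip.sense(): the state, without advancing time (a new reading comes with each control period).
- manip.snapshot(name): name is "side" or "top"; returns the picture (384x512x3 uint8, red, green, blue); there is no depth.
- manip.get_calibration(name): a dict with "fov_y" (degrees; the focal length in pixels is half the picture's height over the tangent of half this angle, whatever the lens; pixels are square), "cx", "cy" (the principal point, pixels), "k1" (the pictures are not rectified: a ray, as slopes to the right and down, at radius r is drawn at 1 + k1 r^2 times it, then the intrinsics apply), "extrinsics" (4x4, takes a point from camera to world coordinates). Camera axes: x right, y down, z forward; pixel columns grow to the right and rows downward; lengths in m; the calibration is good to about 2 mm. A picture is of the moment at which its call begins. get_calibration takes no time and is no camera call.
- manip.sign_off(): hands the job in; it is judged then, once.
Trained networks look in the newest picture that a camera, given by its name, has taken for a name from the list of things; names that differ only in an ending like _2 or _b are one class to them, and where a whole thing is asked for, a point or a joint stands for the part that bears it (a point fixed in the world has none). Each returns a list of dicts, best first, with "p" (0 to 1); they miss things now and then, are a little off and sometimes report something else, mostly with a low value. They report only what shows in the picture. A call takes as long as a camera call.
- manip.recognise(camera, query): "position" ([column, row] in pixels, amid what is visible of it).
- manip.masks_of(camera, query): "pixels" (384x512 bool, what is visible of it) and "position" ([column, row] in pixels, amid what is visible of it).
- manip.mark_of(camera, query): "position" ([column, row] in pixels: a listed point, or the origin of a listed thing).
The state is a dict: "t": time; "q": joint angles; "qd": joint speeds; "tau": joint torques, N m; "tcp_pos": TCP position; "tool_rot": TCP orientation; "force": force on the tool from outside, world axes, zero at the start; "ft_torque": the same for the moment, N m; "finger_gap": opening from 0.0 (shut) to 1.0 (fully open); "gripper_force": force on a finger pad.
Only numpy, scipy, OpenCV 4.12 (cv2) and the standard library are available. Lean on these libraries where they do the work, as an engineer would, in place of code of your own. Each camera call takes 0.05 s, during which the arm holds its last target. There are 200 camera calls.

## Working session

There is one attempt and no reset: what is moved stays moved. The work goes in short steps, Python scripts to look and compute and a tool call to move; the robot and the scene stay as the last step left them, time stands still between calls to the robot, and variables do not carry over. Pictures are saved under pics/ and viewed, at most 10 in all, crops included, and the job is handed in when it is done.

Besides the shell and the picture viewer there is one more tool, called after ">>>" as name(argument=value, ...) on one line, values as JSON. step_arm: Moves the arm, as the interface text tells. Its arguments: {"type":"object","properties":{"targets":{"type":"string"},"gripper":{"type":"number"},"squeeze":{"type":"number"}},"required":["targets"]}

```bash
mkdir -p pics
cat > h.py <<'E'
import numpy as np, cv2
from station import manip
def cal(n):
    c=manip.get_calibration(n); f=192/np.tan(np.radians(c["fov_y"])/2); return c,f,np.array(c["extrinsics"])
def ray(n,p):
    c,f,E=cal(n); d=np.array([(p[0]-c["cx"])/f,(p[1]-c["cy"])/f]); u=d.copy()
    for _ in range(20): u=d/(1+c["k1"]*(u@u))
    return E[:3,3],E[:3,:3]@np.array([u[0],u[1],1])
def at(n,p,z):
    o,d=ray(n,p); return o+d*(z-o[2])/d[2]
def proj(n,P):
    c,f,E=cal(n); q=E[:3,:3].T@(np.array(P)-E[:3,3]); u=q[:2]/q[2]; u=u*(1+c["k1"]*(u@u)); return u*f+[c["cx"],c["cy"]]
def save(n,name):
    im=manip.snapshot(n); cv2.imwrite("pics/"+name+".png",im[:,:,::-1]); return im
E
python3 - <<'E'
from h import *
for n in("top","side"):
    save(n,n+"0"); print(n,cal(n)[2][:3,3].round(3))
    for q,z in(("dimmer",0),("fader_top",.075),("pointer",.042),("shutter",0),("paddle_pad",.09),("dish",0),("oil_bottle",0),("slide_box",0)):
        for r in manip.mark_of(n,q)[:2]: print(n,q,round(r["p"],2),np.round(r["position"],1),at(n,r["position"],z).round(4))
a=cv2.imread("pics/top0.png");b=cv2.imread("pics/side0.png")
cv2.imwrite("pics/both.png",cv2.resize(np.vstack([a,b]),(400,600)))
E
```

```text
top [ 0.574 -0.018  1.258]
top dimmer 0.89 [192.2 211.6] [0.5835 0.1694 0.    ]
top fader_top 0.55 [198.4 207.6] [0.595  0.1403 0.075 ]
top pointer 0.62 [185.8 201.9] [0.6119 0.1833 0.042 ]
top paddle_pad 0.78 [303.3 229.1] [ 0.5396 -0.1658  0.09  ]
top paddle_pad 0.25 [193.5 212.1] [0.5814 0.1521 0.09  ]
top oil_bottle 0.59 [243.7 143.1] [0.8017 0.0142 0.    ]
top slide_box 0.94 [381.5 252.7] [ 0.4687 -0.4226  0.    ]
side [0.177 0.915 0.797]
side dimmer 0.9 [239.5 249.7] [0.5826 0.1638 0.    ]
side dimmer 0.45 [212.5 331.3] [0.5169 0.435  0.    ]
side fader_top 0.69 [237.1 224.1] [0.5974 0.1439 0.075 ]
side pointer 0.59 [231.  241.8] [0.5971 0.1846 0.042 ]
side pointer 0.45 [299.  172.8] [ 0.5458 -0.2316  0.042 ]
side shutter 0.62 [283.3 192.5] [ 0.5728 -0.1536  0.    ]
side paddle_pad 0.9 [294.5 175.9] [ 0.5294 -0.135   0.09  ]
side dish 0.68 [214.9 330.8] [0.5125 0.4314 0.    ]
side oil_bottle 0.74 [332.7 160. ] [ 0.4785 -0.4357  0.    ]
side oil_bottle 0.45 [206.5 198.7] [ 0.797  -0.0142  0.    ]
side slide_box 0.82 [334.2 163.3] [ 0.4664 -0.4138  0.    ]
```

View pics/top0.png

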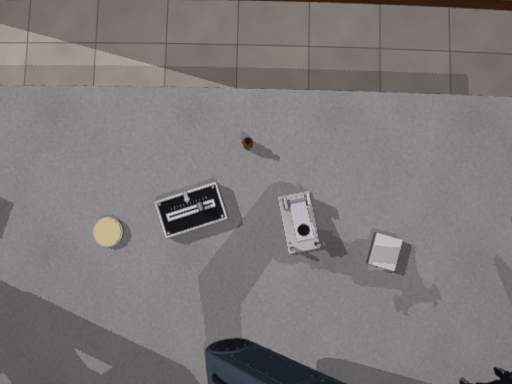

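View pics/side0.png

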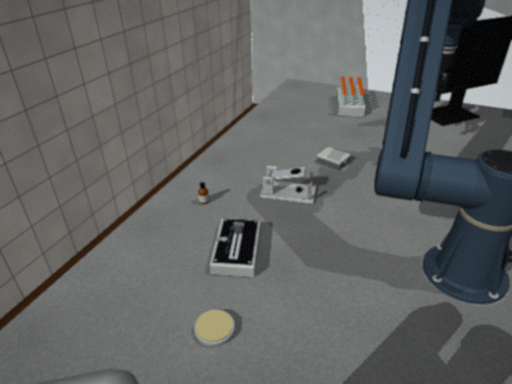

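The top view shows the dimmer on the left (about 192,211), with its pointer on the far side near (186,200) and the grip near (199,207). The shutter is on the right (300,222), with its pad nearest the robot at (303,229). The side view agrees. Next I'll zoom in and get the orientations.

Run:
```python
from h import *
from scipy.optimize import least_squares
im=cv2.imread("pics/top0.png"); sd=cv2.imread("pics/side0.png")
# top
A=cv2.resize(im[175:245,150:234],None,fx=4.7,fy=4.7,interpolation=cv2.INTER_CUBIC)
B=cv2.resize(im[185:259,270:330],None,fx=4.4,fy=4.4,interpolation=cv2.INTER_CUBIC)
C=cv2.resize(sd[210:280,200:270],None,fx=3.7,fy=3.7,interpolation=cv2.INTER_CUBIC)
D=cv2.resize(sd[160:206,255:320],None,fx=5.5,fy=5.5,interpolation=cv2.INTER_CUBIC)
cv=np.zeros((600,800,3),np.uint8)
for X,(r,c) in((A,(0,0)),(B,(0,400)),(C,(335,0)),(D,(335,300))):
    X=X[:600-r,:800-c]; cv[r:r+X.shape[0],c:c+X.shape[1]]=X
cv2.imwrite("pics/crops.png",cv)
def rectfit(hx,hy,zs,cams_q,p0):
    pass
manip.snapshot("top"); 
for q,L in(("dimmer",(.2,.12)),("shutter",(.18,.10))):
    r=manip.masks_of("top",q)
    if not r: print(q,"none"); continue
    m=r[0]["pixels"].astype(np.uint8); c,_=cv2.findContours(m,0,1); c=max(c,key=cv2.contourArea)
    z=.042 if q=="dimmer" else .012
    P=np.array([at("top",p,z)[:2] for p in c[:,0]],np.float32)
    print(q,r[0]["p"],m.sum(),cv2.minAreaRect(P),"box",cv2.boxPoints(cv2.minAreaRect(P)).round(3).tolist())
```

```text
dimmer 0.82 2619 ((0.5900048017501831, 0.16695661842823029), (0.12205962836742401, 0.20409946143627167), 19.745254516601562) box [[0.49799999594688416, 0.24199999868869781], [0.5669999718666077, 0.05000000074505806], [0.6819999814033508, 0.09200000017881393], [0.6129999756813049, 0.2840000092983246]]
shutter 0.89 1901 ((0.5592145919799805, -0.16133537888526917), (0.18134716153144836, 0.10350940376520157), 13.473508834838867) box [[0.45899999141693115, -0.13199999928474426], [0.4830000102519989, -0.2329999953508377], [0.6589999794960022, -0.19099999964237213], [0.6349999904632568, -0.09000000357627869]]
```

View pics/crops.png

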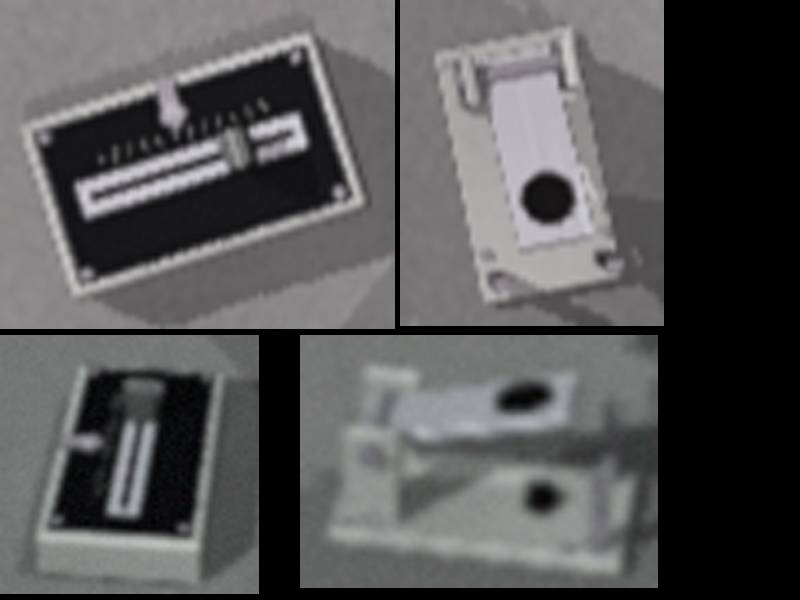

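```bash
cat >> h.py <<'E'
from scipy.spatial.transform import Rotation as R
def shift(target,yaw):
    """tool shift (mm) and turn (deg) to reach world target with tool y along world angle yaw+90 (mod 180)"""
    s=manip.sense(); r=R.from_quat(s["tool_rot"]); M=r.as_matrix()
    yd=M.T@np.array([-np.sin(yaw),np.cos(yaw),0]); a=np.degrees(np.arctan2(-yd[0],yd[1])); a=(a+90)%180-90
    print("t",round(s["t"],2),"tcp",np.round(s["tcp_pos"],4),"F",np.round(s["force"],1),"gap",round(s["finger_gap"],3),"zax",M[:,2].round(3),"q6",round(s["q"][5],2))
    print("shift mm",(M.T@(np.array(target)-s["tcp_pos"])*1000).round(1),"turn",round(a,1))
E
python3 - <<'E'
from h import *
cr=lambda p:(150+(p[0]+.5)/4.7-.5,175+(p[1]+.5)/4.7-.5)
C=[at("top",cr(p),.042)[:2] for p in((23,128),(312,33),(365,203),(77,295))]
C=np.array(C); ctr=C.mean(0); y=(C[0]+C[3]-C[1]-C[2])/2; x=(C[0]+C[1]-C[2]-C[3])/2
print("ctr",ctr,"len",np.linalg.norm(y),np.linalg.norm(x),"yaw",np.arctan2(-y[0],y[1]),np.arctan2(x[1],x[0]))
yaw=np.arctan2(-y[0],y[1]); Rm=np.array([[np.cos(yaw),-np.sin(yaw)],[np.sin(yaw),np.cos(yaw)]])
for n,p,z in(("ptr",(177,135),.045),("grip",(237,146),.075)):
    w=at("top",cr(p),z)[:2]; print(n,w,"own",Rm.T@(w-ctr))
cs=lambda p:(200+(p[0]+.5)/3.7-.5,210+(p[1]-335+.5)/3.7-.5)
for n,p,z in(("sptr",(104,442),.045),("sgrip",(144,385),.075)):
    w=at("side",cs(p),z)[:2]; print(n,w,"own",Rm.T@(w-ctr))
g=ctr+Rm@[0,-.03]
shift([g[0],g[1],.14],yaw)
E
```

```text
ctr [0.58897178 0.16720486] len 0.19429010484157058 0.11341440840146262 yaw 0.33635878116507784 0.33696286910489015
ptr [0.60758441 0.17821505] own [0.02120357 0.00425007]
grip [0.60075199 0.13569712] own [ 0.00072088 -0.03363021]
sptr [0.61007338 0.17931116] own [0.02391484 0.00446327]
sgrip [0.59553285 0.13845658] own [-0.00329502 -0.0293028 ]
t 1.05 tcp [ 0.1834 -0.5975  0.1932] F [ 0.2 -0.6  0.7] gap 1.0 zax [-0. -0. -1.] q6 -0.18
shift mm [ 613.3 -582.    53.2] turn -2.2
```

>>> step_arm(targets="613 -582 0 -2;613 -582 0 -2;613 -582 0 -2;613 -582 0 -2;613 -582 0 -2;613 -582 0 -2;613 -582 0 -2;613 -582 0 -2;613 -582 0 -2;613 -582 0 -2;613 -582 0 -2;613 -582 0 -2", gripper=0, squeeze=30)

```text
t: 2.25
tcp_pos: [0.4791, -0.073, 0.1936]
tool_rot: [0.986, 0.166, 0.0, 0.0]
force: [0.7, -0.7, -0.2]
finger_gap: 1.002
gripper_force: 0.0
```

Run:
```python
from h import *
yaw=.3365; c=np.array([.589,.1672]); g=c+.031*np.array([np.sin(yaw),-np.cos(yaw)])
shift([g[0],g[1],.12],yaw)
```

```text
t 2.25 tcp [ 0.4791 -0.073   0.1936] F [ 0.7 -0.7 -0.2] gap 1.002 zax [ 0.001 -0.001 -1.   ] q6 0.86
shift mm [ 182.4 -160.2   73.6] turn -0.2
```

>>> step_arm(targets="182 -160 30 0;182 -160 40 0;182 -160 40 0;182 -160 40 0;182 -160 40 0;182 -160 74 0;182 -160 74 0;182 -160 74 0;182 -160 74 0")

```text
t: 3.15
tcp_pos: [0.5985, 0.135, 0.1205]
tool_rot: [0.986, 0.165, 0.001, 0.0]
force: [-0.1, 0.8, 0.2]
finger_gap: 1.005
gripper_force: 0.0
```

Run:
```python
from h import *
yaw=.3365; c=np.array([.589,.1672]); g=c+.031*np.array([np.sin(yaw),-np.cos(yaw)])
shift([g[0],g[1],.05],yaw)
T=save("top","top1");S=save("side","side1")
for n in("top","side"):
    for r in manip.mark_of(n,"fader_top")[:2]: print(n,r["p"],r["position"],at(n,r["position"],.075))
p=np.round(proj("side",[*g,.075])).astype(int);print(p,proj("top",[*g,.075]))
X=np.ascontiguousarray(S[p[1]-45:p[1]+55,p[0]-50:p[0]+50,::-1]);cv2.imwrite("pics/c1.png",cv2.resize(X,(600,600),interpolation=cv2.INTER_CUBIC))
```

```text
t 3.15 tcp [0.5985 0.135  0.1205] F [-0.1  0.8  0.2] gap 1.005 zax [ 0.002 -0.    -1.   ] q6 1.28
shift mm [ 1.6 -2.6 70.5] turn -0.3
side 0.69 [234.3, 224.9] [0.60297128 0.15026061 0.075     ]
[237 223] [199.25307378 206.17046453]
```

View pics/c1.png

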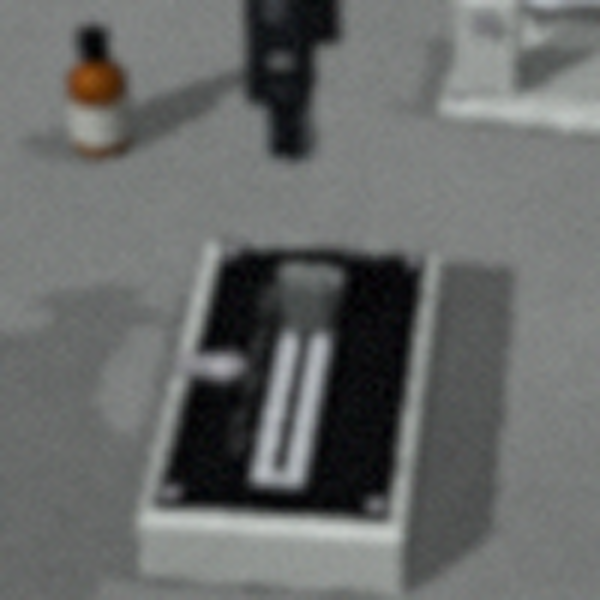

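The crop shows the grip's top face at about (312,270), the pointer on its left (220,365), and one visible finger tip at (290,150). I'll check that tip against the geometry.

Run:
```python
from h import *
t=np.array(manip.sense()["tcp_pos"]); y=np.array([-np.sin(.3365),np.cos(.3365),0])
for d in(-.0425,0,.0425,.05): 
    P=t+d*y; P[2]+=.013; print(d,(proj("side",P)-[187,178])*6)
print((proj("side",[t[0],t[1],.075])-[187,178])*6)
```

```text
-0.0425 [314.10464572 111.65467659]
0 [302.25263254 165.48094393]
0.0425 [289.63435327 222.79108032]
0.05 [287.32247896 233.29166136]
[306.71409848 264.94601534]
```

Run:
```python
from h import *
t=np.array(manip.sense()["tcp_pos"]); y=np.array([-np.sin(.3365),np.cos(.3365),0]); out=[]
for n in("side","top"):
    im=save(n,n+"2")[:,:,::-1]; p=np.round(proj(n,t)).astype(int)
    X=np.ascontiguousarray(cv2.resize(im[p[1]-55:p[1]+45,p[0]-33:p[0]+33],(396,600),interpolation=cv2.INTER_CUBIC))
    for d,z in((-.0425,.013),(0,0),(.0425,.013)):
        P=t+d*y; P[2]+=z; q=((proj(n,P)-[p[0]-33,p[1]-55])*6+3).astype(int); cv2.circle(X,tuple(map(int,q)),5,(0,0,255),1)
    out.append(X)
cv2.imwrite("pics/c2.png",np.hstack(out))
```

```text
(no output)
```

View pics/c2.png

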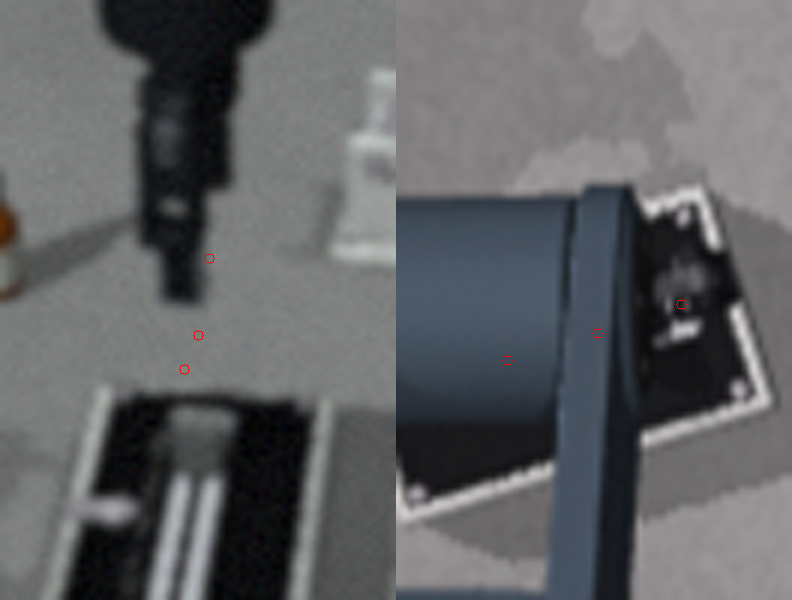

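Predicted open finger tips sit about 11 px below the visible ones in the side view. I'll shut the fingers here and check the TCP directly.

>>> step_arm(targets="0 0 0 0;0 0 0 0;0 0 0 0;0 0 0 0;0 0 0 0;0 0 0 0;0 0 0 0;0 0 0 0", gripper=1)

```text
t: 4.25
tcp_pos: [0.5979, 0.1358, 0.1192]
tool_rot: [0.986, 0.166, -0.0, -0.0]
force: [0.3, 0.1, 0.0]
finger_gap: -0.002
gripper_force: 0.0
```

Run:
```python
from h import *
s=manip.sense();t=np.array(s["tcp_pos"]);print(t,s["finger_gap"],s["t"]); out=[]
for n in("side","top"):
    im=save(n,n+"3")[:,:,::-1]; p=np.round(proj(n,t)).astype(int)
    X=np.ascontiguousarray(cv2.resize(im[p[1]-55:p[1]+45,p[0]-33:p[0]+33],(396,600),interpolation=cv2.INTER_CUBIC))
    for z in(0,.02,.04):
        q=((proj(n,t+[0,0,z])-[p[0]-33,p[1]-55])*6+3).astype(int); cv2.circle(X,tuple(map(int,q)),5,(0,0,255),1)
    out.append(X)
cv2.imwrite("pics/c3.png",np.hstack(out))
```

```text
[0.59792652 0.13583441 0.11918857] -0.002368269276498583 4.25
```

View pics/c3.png

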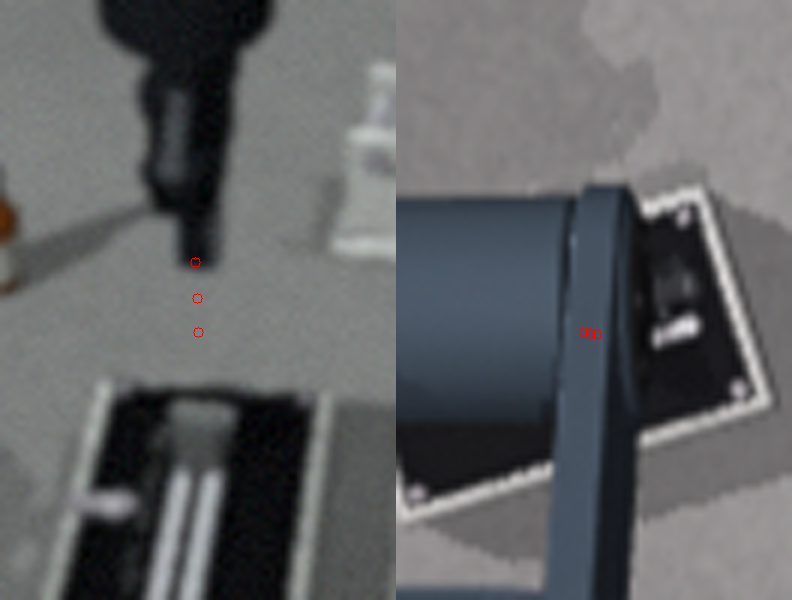

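Even shut, the tips look about 40 mm above the reported TCP in the side view. I'll go down shut, stopping just short of the grip, and compare again.

>>> step_arm(targets="0 0 10 0;0 0 20 0;0 0 30 0;0 0 32 0;0 0 32 0;0 0 32 0")

```text
t: 4.95
tcp_pos: [0.5981, 0.1358, 0.0871]
tool_rot: [0.986, 0.166, 0.0, 0.0]
force: [0.2, -1.0, 0.7]
finger_gap: -0.0
gripper_force: 0.0
```

Run:
```python
from h import *
print("start proj",proj("top",[.183,-.597,.193]))
s=manip.sense();t=np.array(s["tcp_pos"]);print(t,s["force"],s["t"])
n="side";im=save(n,n+"4")[:,:,::-1]; p=np.round(proj(n,t)).astype(int); o=[p[0]-45,p[1]-50]
X=np.ascontiguousarray(cv2.resize(im[o[1]:o[1]+100,o[0]:o[0]+100],(600,600),interpolation=cv2.INTER_CUBIC))
def dot(P,c): q=((proj(n,P)-o)*6+3).astype(int); cv2.circle(X,tuple(map(int,q)),4,c,1)
for z in(0,.02,.04): dot(t+[0,0,z],(0,0,255))
yaw=.3365;Rm=np.array([[np.cos(yaw),-np.sin(yaw)],[np.sin(yaw),np.cos(yaw)]])
for a in(-.06,.06):
    for b in(-.1,.1):
        for z in(0,.042): dot([*(np.array([.589,.1672])+Rm@[a,b]),z],(0,255,0))
dot([.7995,0,.075],(255,255,0));dot([.7995,0,.0],(255,255,0))
cv2.imwrite("pics/c4.png",X)
```

```text
start proj [467.31975509 368.08397274]
[0.59810083 0.13583607 0.08714687] [ 0.15685152 -1.04539429  0.70011345] 4.95
```

View pics/c4.png

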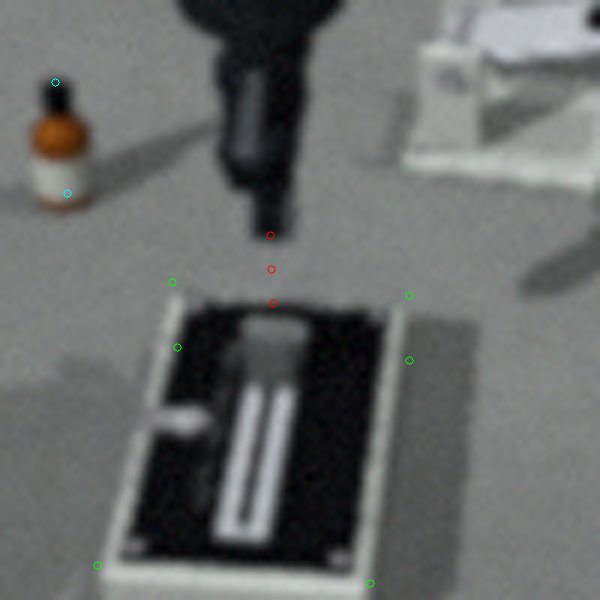

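The dimmer and bottle overlays fit to within a few mm, but the finger tip at (272,237) again looks about 40 mm higher than reported. I'll check by touch: go down to just below the grip-top height (0.075).

>>> step_arm(targets="0 0 5 0;0 0 9 0;0 0 11 0;0 0 12 0;0 0 13 0;0 0 13 0")

```text
t: 5.6
tcp_pos: [0.5979, 0.1358, 0.0741]
tool_rot: [0.986, 0.166, -0.0, -0.0]
force: [0.1, -0.3, 0.4]
finger_gap: -0.0
gripper_force: 0.0
```

>>> step_arm(targets="0 0 1 0;0 0 2 0;0 0 3 0;0 0 4 0;0 0 4 0")

```text
t: 6.1
tcp_pos: [0.5978, 0.1358, 0.07]
tool_rot: [0.986, 0.166, -0.0, -0.0]
force: [0.9, 0.9, -0.3]
finger_gap: -0.0
gripper_force: 0.0
```

No contact at 0.070, so the tips really are higher than reported. I'll go down in small steps with force checks.

>>> step_arm(targets="0 0 4 0;0 0 8 0;0 0 12 0;0 0 16 0;0 0 20 0;0 0 22 0;0 0 23 0;0 0 24 0;0 0 24 0")

```text
t: 7.0
tcp_pos: [0.5979, 0.1358, 0.0462]
tool_rot: [0.986, 0.166, -0.0, 0.0]
force: [0.2, -0.2, 0.4]
finger_gap: 0.001
gripper_force: 0.0
```

Run:
```python
from h import *
s=manip.sense();t=np.array(s["tcp_pos"]);print(t,s["force"],s["t"])
out=[]
for n in("side","top"):
    im=save(n,n+"5")[:,:,::-1]; p=np.round(proj(n,[.5979,.1358,.1])).astype(int); o=[p[0]-33,p[1]-40]
    X=np.ascontiguousarray(cv2.resize(im[o[1]:o[1]+80,o[0]:o[0]+66],(396,480),interpolation=cv2.INTER_CUBIC))
    for z in(0,.02,.04):
        q=((proj(n,t+[0,0,z])-o)*6+3).astype(int); cv2.circle(X,tuple(map(int,q)),4,(0,0,255),1)
    out.append(X)
cv2.imwrite("pics/c5.png",np.hstack(out))
```

```text
[0.5979194  0.13581198 0.04617799] [ 0.18186607 -0.18594848  0.4108632 ] 7.0
```

View pics/c5.png

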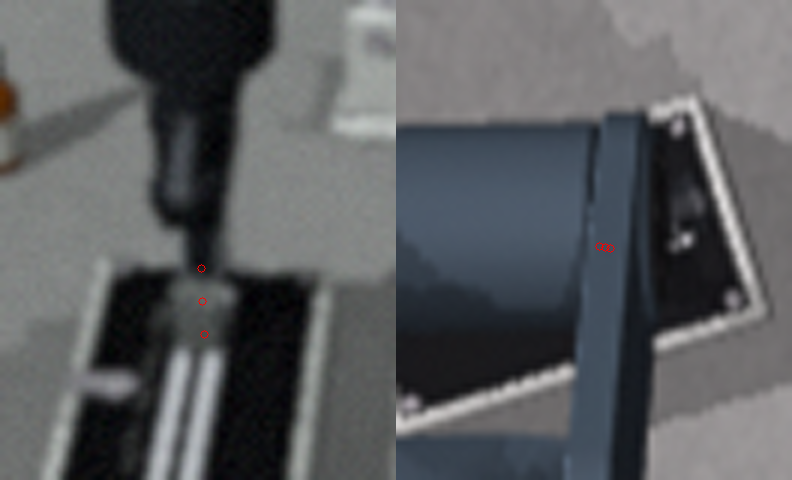

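Seven pictures in, the tip at (205,272) now sits just at the far edge of the grip's top. I'll keep feeling downwards.

>>> step_arm(targets="0 0 2 0;0 0 4 0;0 0 5 0;0 0 6 0;0 0 6 0")

```text
t: 7.6
tcp_pos: [0.5978, 0.1358, 0.04]
tool_rot: [0.986, 0.166, -0.0, -0.0]
force: [-0.1, 0.0, 0.5]
finger_gap: -0.001
gripper_force: 0.0
```

>>> step_arm(targets="0 0 1 0;0 0 2 0;0 0 3 0;0 0 4 0;0 0 4 0")

```text
t: 8.1
tcp_pos: [0.598, 0.1358, 0.037]
tool_rot: [0.986, 0.166, 0.0, 0.0]
force: [-1.5, 0.4, 4.5]
finger_gap: -0.001
gripper_force: 2.4
```

Contact came at a reported z of 0.037 on the 0.075 grip top, so the true tip z is the reported z plus about 38 mm. I'll lift, open, then lower around the grip to reported 0.010 (true 0.048).

>>> step_arm(targets="0 0 -20 0;0 0 -20 0;0 0 -20 0;0 0 -20 0;0 0 -20 0;0 0 -20 0;0 0 -20 0;0 0 -20 0", gripper=0)

```text
t: 8.9
tcp_pos: [0.5979, 0.1358, 0.056]
tool_rot: [0.986, 0.166, -0.0, -0.0]
force: [0.4, 0.3, -0.5]
finger_gap: 1.001
gripper_force: 0.0
```

>>> step_arm(targets="0 0 15 0;0 0 25 0;0 0 32 0;0 0 38 0;0 0 42 0;0 0 46 0;0 0 46 0")

```text
t: 9.6
tcp_pos: [0.5976, 0.1358, 0.0097]
tool_rot: [0.986, 0.166, -0.0, -0.0]
force: [-0.1, 0.1, 0.4]
finger_gap: 1.001
gripper_force: 0.0
```

>>> step_arm(targets="0 0 0 0;0 0 0 0;0 0 0 0;0 0 0 0;0 0 0 0;0 0 0 0;0 0 0 0;0 0 0 0", gripper=1, squeeze=30)

```text
t: 10.4
tcp_pos: [0.598, 0.136, 0.0106]
tool_rot: [0.986, 0.166, 0.0, -0.0]
force: [-1.3, 1.7, 3.4]
finger_gap: 0.206
gripper_force: 32.4
```

Gripped: gap 17.5 mm, close to the block's 18 mm. Slide about 36 mm along the dimmer's +y (tool −y).

>>> step_arm(targets="0 -5 0 0;0 -10 0 0;0 -15 0 0;0 -20 0 0;0 -25 0 0;0 -30 0 0;0 -33 0 0;0 -36 0 0;0 -36 0 0;0 -36 0 0")

```text
t: 11.4
tcp_pos: [0.586, 0.1704, 0.0106]
tool_rot: [0.986, 0.166, 0.0, -0.0]
force: [-0.7, -0.6, 5.1]
finger_gap: 0.203
gripper_force: 32.7
```

Run:
```python
from h import *
s=manip.sense();t=np.array(s["tcp_pos"]);yaw=.3365;Rm=np.array([[np.cos(yaw),-np.sin(yaw)],[np.sin(yaw),np.cos(yaw)]])
print(t,s["force"],Rm.T@(t[:2]-[.589,.1672]),s["t"])
for n in("side","top"):
    im=save(n,n+"6")[:,:,::-1]
    for q,z in(("fader_top",.075),("pointer",.042)):
        for r in manip.mark_of(n,q)[:2]: print(n,q,round(r["p"],2),r["position"],Rm.T@(at(n,r["position"],z)[:2]-[.589,.1672]))
```

```text
[0.58597802 0.17043395 0.01057018] [-0.70228855 -0.57762034  5.06623092] [-0.00178469  0.00405039] 11.4
side pointer 0.55 [228.6, 240.1] [0.0211723  0.00735082]
```

>>> step_arm(targets="0 0 0 0;0 0 0 0;0 0 0 0;0 0 0 0;0 0 -20 0;0 0 -60 0;0 0 -90 0;0 0 -90 0", gripper=0)

```text
t: 12.5
tcp_pos: [0.5898, 0.1703, 0.1047]
tool_rot: [0.986, 0.166, 0.005, 0.0]
force: [0.9, 0.3, -0.7]
finger_gap: 1.001
gripper_force: 0.0
```

>>> step_arm(targets="-165 292 -30 0;-165 292 -30 0;-165 292 -30 0;-165 292 -30 0;-165 292 -30 0;-165 292 -30 0;-165 292 -30 0;-165 292 -30 0;-165 292 -30 0", gripper=1)

```text
t: 13.4
tcp_pos: [0.5248, -0.1604, 0.1293]
tool_rot: [0.986, 0.164, -0.001, -0.001]
force: [-0.4, 0.3, -0.5]
finger_gap: 0.004
gripper_force: 0.0
```

Run:
```python
from h import *
yaw=.3365;Rm=np.array([[np.cos(yaw),-np.sin(yaw)],[np.sin(yaw),np.cos(yaw)]])
I={n:np.mean([save(n,n+"7%d"%k)[:,:,::-1].astype(float) for k in range(6)],0).astype(np.uint8) for n in("side","top")}
for n in I:
    cv2.imwrite("pics/%s7.png"%n,I[n])
    for q,z in(("fader_top",.075),("pointer",.042)):
        for r in manip.mark_of(n,q)[:1]: print(n,q,round(r["p"],2),r["position"],Rm.T@(at(n,r["position"],z)[:2]-[.589,.1672]))
out=[]
for n in("top","side"):
    o=np.round(proj(n,[.594,.172,.05])).astype(int)-[20,25]; print(n,o)
    out.append(cv2.resize(I[n][o[1]:o[1]+50,o[0]:o[0]+40],(400,500),interpolation=cv2.INTER_CUBIC))
cv2.imwrite("pics/c7.png",np.hstack(out)); print(manip.sense()["t"],manip.sense()["tcp_pos"])
```

```text
side fader_top 0.54 [234.2, 231.0] [0.0042402  0.00546496]
side pointer 0.45 [228.4, 239.2] [0.02229792 0.00366533]
top fader_top 0.56 [192.8, 210.1] [-0.00512389 -0.00951426]
top pointer 0.51 [186.5, 202.7] [0.02394121 0.00631997]
top [169 183]
side [214 212]
14.2 [ 0.52561409 -0.16006843  0.13025573]
```

View pics/c7.png

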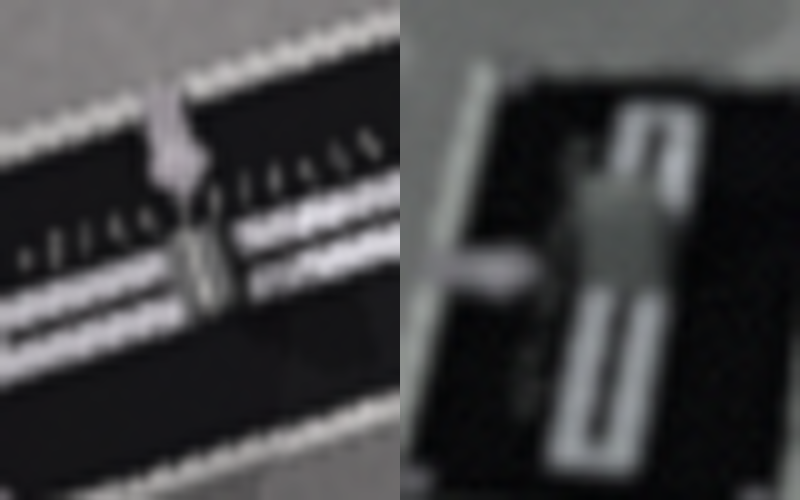

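The top crop shows the grip's white line running from about (192,232) to (210,295), with the pointer tip near (184,205). The side crop shows the pointer pointing at the middle of the grip. To correct for parallax I'll rectify at both heights and take profiles.

Run:
```python
from h import *
yaw=.3365;Rm=np.array([[np.cos(yaw),-np.sin(yaw)],[np.sin(yaw),np.cos(yaw)]]);c=np.array([.589,.1672])
im={n:cv2.cvtColor(cv2.imread("pics/%s7.png"%n),6).astype(np.float32) for n in("top","side")}
ys=np.arange(-.022,.0301,.001)
def prof(n,xs,z):
    M=np.array([[proj(n,[*(c+Rm@[x,y]),z]) for y in ys] for x in xs],np.float32)
    return cv2.remap(im[n],M[...,0],M[...,1],cv2.INTER_CUBIC)
for n in im:
    g=prof(n,np.arange(-.008,.0081,.002),.075); 
    print(n,"grip",dict(zip((ys*1000).round().astype(int).tolist(),g.mean(0).round().astype(int).tolist())))
    for x0,x1 in((.026,.03),(.032,.038),(.04,.05)):
        p=prof(n,np.arange(x0,x1+.0001,.002),.045).mean(0); w=np.clip(p-(p.min()+.4*(p.max()-p.min())),0,None); print(" ptr x",x0,x1,"y mm",round((w*ys).sum()/w.sum()*1000,2),p.max().round())
    # deck edges across y at deck height
ys=np.arange(-.115,.1151,.001)
for n in im:
    p=prof(n,np.arange(-.045,-.029,.003),.042).mean(0); i=np.where(p>np.median(p)+40)[0]; print(n,"edges",(ys[i]*1000).round().tolist()[:40])
```

```text
top grip {-22: 124, -21: 123, -20: 122, -19: 124, -18: 125, -17: 125, -16: 124, -15: 122, -14: 118, -13: 108, -12: 92, -11: 72, -10: 53, -9: 40, -8: 39, -7: 46, -6: 60, -5: 78, -4: 92, -3: 101, -2: 105, -1: 111, 0: 122, 1: 136, 2: 144, 3: 141, 4: 128, 5: 113, 6: 103, 7: 99, 8: 100, 9: 105, 10: 113, 11: 122, 12: 130, 13: 134, 14: 135, 15: 134, 16: 136, 17: 138, 18: 140, 19: 144, 20: 145, 21: 144, 22: 143, 23: 139, 24: 134, 25: 134, 26: 136, 27: 139, 28: 142, 29: 144, 30: 144}
 ptr x 0.026 0.03 y mm 3.12 136.0
 ptr x 0.032 0.038 y mm 3.0 165.0
 ptr x 0.04 0.05 y mm 3.02 156.0
side grip {-22: 99, -21: 97, -20: 97, -19: 97, -18: 98, -17: 98, -16: 99, -15: 100, -14: 101, -13: 101, -12: 101, -11: 102, -10: 101, -9: 101, -8: 100, -7: 99, -6: 98, -5: 98, -4: 97, -3: 97, -2: 98, -1: 99, 0: 99, 1: 99, 2: 99, 3: 99, 4: 98, 5: 96, 6: 94, 7: 92, 8: 91, 9: 89, 10: 87, 11: 86, 12: 86, 13: 84, 14: 83, 15: 81, 16: 80, 17: 78, 18: 77, 19: 76, 20: 75, 21: 74, 22: 73, 23: 73, 24: 72, 25: 72, 26: 71, 27: 71, 28: 71, 29: 70, 30: 70}
 ptr x 0.026 0.03 y mm 5.25 97.0
 ptr x 0.032 0.038 y mm 5.72 132.0
 ptr x 0.04 0.05 y mm 5.36 120.0Traceback (most recent call last):
  File "<stdin>", line 16, in <module>
  File "<stdin>", line 6, in prof
  File "h.py", line 12, in proj
    c,f,E=cal(n); q=E[:3,:3].T@(np.array(P)-E[:3,3]); u=q[:2]/q[2]; u=u*(1+c["k1"]*(u@u)); return u*f+[c["cx"],c["cy"]]
          ~~~^^^
  File "h.py", line 4, in cal
    c=manip.get_calibration(n); f=192/np.tan(np.radians(c["fov_y"])/2); return c,f,np.array(c["extrinsics"])
ValueError: time passes only in moves, steps and waits
```

The line is at 2.2 mm and the pointer at 3.05 mm along the track, so they align to under 1 mm and the dimmer is done. The z offset may depend on the pose, so I'll touch a gauge post (66 mm top) beside the paddle to calibrate height there.

Run:
```python
from h import *
yaw=.235;Rm=np.array([[np.cos(yaw),-np.sin(yaw)],[np.sin(yaw),np.cos(yaw)]]);c=np.array([.5605,-.161])
for o in((-.079,.039),(-.030,0)):
    w=c+Rm@o; print(o,w); shift([*w,.040],yaw)
```

```text
(-0.079, 0.039) [ 0.47459049 -0.14146654]
t 14.2 tcp [ 0.5256 -0.1601  0.1303] F [ 0.3 -0.  -0.2] gap -0.002 zax [ 0. -0. -1.] q6 0.74
shift mm [-42.2 -34.3  90.3] turn 5.6
(-0.03, 0) [ 0.53132457 -0.16798529]
t 14.2 tcp [ 0.5256 -0.1601  0.1303] F [ 0.3 -0.  -0.2] gap -0.002 zax [ 0. -0. -1.] q6 0.74
shift mm [ 2.8  9.3 90.3] turn 5.6
```

>>> step_arm(targets="-20 -16 0 3;-42 -34 0 5.6;-42 -34 0 5.6;-42 -34 40 5.6;-42 -34 70 5.6;-42 -34 85 5.6;-42 -34 92 5.6;-42 -34 97 5.6;-42 -34 98 5.6;-42 -34 99 5.6;-42 -34 99 5.6")

```text
t: 15.3
tcp_pos: [0.4754, -0.1419, 0.0318]
tool_rot: [0.993, 0.117, 0.001, 0.0]
force: [0.6, 0.2, -0.1]
finger_gap: -0.003
gripper_force: 0.0
```

Run:
```python
from h import *
yaw=.235;Rm=np.array([[np.cos(yaw),-np.sin(yaw)],[np.sin(yaw),np.cos(yaw)]]);c=np.array([.5605,-.161])
w=c+Rm@np.array([-.079,.039]); shift([*w,.028],yaw)
n="side";im=save(n,"side8")[:,:,::-1]; o=np.round(proj(n,[.51,-.15,.07])).astype(int)-[40,45]
cv2.imwrite("pics/c8.png",cv2.resize(im[o[1]:o[1]+75,o[0]:o[0]+80],(640,600),interpolation=cv2.INTER_CUBIC)); print(o,proj(n,[*w,.066])-o)
```

```text
t 15.3 tcp [ 0.4754 -0.1419  0.0318] F [ 0.6  0.2 -0.1] gap -0.003 zax [ 0.001 -0.001 -1.   ] q6 0.82
shift mm [-0.6 -0.6  3.8] turn 0.0
[261 135] [49.79813392 49.83509959]
```

View pics/c8.png

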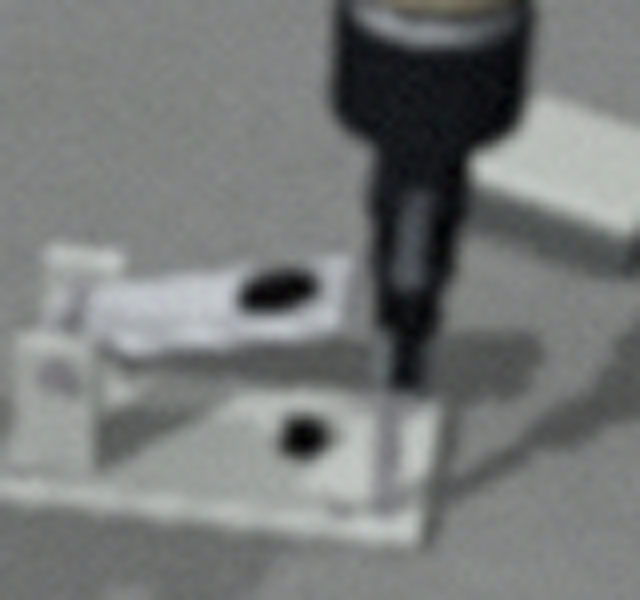

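The tip at (405,385) is right over the near post, whose top is at (390,395). I'll feel down 1 mm at a time.

>>> step_arm(targets="-1 0 1 0;-1 0 2 0;-1 0 3 0;-1 0 3 0")

```text
t: 15.75
tcp_pos: [0.4737, -0.1418, 0.0281]
tool_rot: [0.993, 0.117, -0.0, -0.0]
force: [-0.9, 0.4, 0.0]
finger_gap: -0.001
gripper_force: 0.0
```

>>> step_arm(targets="0 0 0.5 0;0 0 1 0;0 0 1 0;0 0 1 0")

```text
t: 16.15
tcp_pos: [0.4738, -0.1419, 0.0279]
tool_rot: [0.993, 0.117, 0.0, 0.0]
force: [-0.9, 1.0, 6.5]
finger_gap: -0.002
gripper_force: 3.4
```

The post top touches at reported 0.028, confirming the 38 mm offset here. Half travel (pad at 68 mm) is therefore reported 0.030. Lift, cross to the pad, and press down gently.

>>> step_arm(targets="0 0 -40 0;0 0 -65 0;0 0 -65 0;25 20 -65 0;50 39 -65 0;50 39 -65 0;50 39 -50 0;50 39 -35 0;50 39 -28 0;50 39 -24 0;50 39 -20 0;50 39 -20 0")

```text
t: 17.35
tcp_pos: [0.5309, -0.1678, 0.0471]
tool_rot: [0.993, 0.117, -0.001, -0.0]
force: [-1.1, 1.1, 2.9]
finger_gap: 0.001
gripper_force: 1.7
```

>>> step_arm(targets="0 0 3 0;0 0 6 0;0 0 9 0;0 0 12 0;0 0 14 0;0 0 15 0;0 0 16 0;0 0 16 0;0 0 16 0;0 0 16 0")

```text
t: 18.35
tcp_pos: [0.5313, -0.1683, 0.0312]
tool_rot: [0.993, 0.117, -0.0, 0.0]
force: [-3.6, -0.9, 5.6]
finger_gap: -0.001
gripper_force: 2.6
```

Run:
```python
from h import *
Z=[]
for k in range(6):
    im=save("side","side9_%d"%k); s=manip.sense(); Z.append([s["tcp_pos"][2],*s["force"]])
print(np.mean(Z,0).round(4),s["t"],s["tcp_pos"])
```

```text
[ 0.0312 -3.4459 -1.2479  5.3359] 18.65 [ 0.53128107 -0.16832016  0.03121529]
```

>>> step_arm(targets="0 0 0.6 0;0 0 1.2 0;0 0 1.2 0;0 0 1.2 0;0 0 1.2 0;0 0 1.2 0")

```text
t: 19.25
tcp_pos: [0.5312, -0.1683, 0.03]
tool_rot: [0.993, 0.117, -0.0, 0.0]
force: [-4.0, -0.9, 6.1]
finger_gap: 0.002
gripper_force: 2.8
```

Run:
```python
from h import *
Z=[]
I=[]
for k in range(6):
    I.append(manip.snapshot("side").astype(float)); s=manip.sense(); Z.append([s["tcp_pos"][2],*s["force"]])
print(np.mean(Z,0).round(4),s["t"])
# paddle's upper near edge in side view: bright-to-dark row at columns; compare to predicted line for horizontal paddle
im=np.mean(I,0).mean(2).astype(np.float32)
yaw=.235;Rm=np.array([[np.cos(yaw),-np.sin(yaw)],[np.sin(yaw),np.cos(yaw)]]);c=np.array([.5605,-.161])
for x in(-.05,-.01,.02):
    for nm,f in(("half",0),("rest",.25)):
        d=.06-x; print(x,nm,proj("side",[*(c+Rm@[x,.025]),.062-.004+d*np.sin(f)]).round(1))
    u=int(round(proj("side",[*(c+Rm@[x,.025]),.058])[0])); print(u,list(enumerate(im[165:195,u].round().astype(int).tolist(),165)))
```

```text
[ 0.03   -3.469  -0.7185  5.1923] 19.55
-0.05 half [302.1 183.6]
-0.05 rest [302.6 176.7]
302 [(165, 92), (166, 98), (167, 102), (168, 108), (169, 116), (170, 120), (171, 120), (172, 120), (173, 121), (174, 124), (175, 122), (176, 124), (177, 141), (178, 168), (179, 189), (180, 198), (181, 198), (182, 189), (183, 166), (184, 139), (185, 121), (186, 121), (187, 133), (188, 125), (189, 114), (190, 124), (191, 156), (192, 183), (193, 191), (194, 192)]
-0.01 half [290.  182.4]
-0.01 rest [290.2 178. ]
290 [(165, 132), (166, 132), (167, 132), (168, 132), (169, 133), (170, 132), (171, 132), (172, 137), (173, 151), (174, 162), (175, 160), (176, 156), (177, 156), (178, 158), (179, 170), (180, 182), (181, 176), (182, 147), (183, 125), (184, 133), (185, 154), (186, 167), (187, 162), (188, 157), (189, 154), (190, 156), (191, 157), (192, 157), (193, 157), (194, 164)]
0.02 half [281.1 181.5]
0.02 rest [281.1 179. ]
281 [(165, 133), (166, 131), (167, 134), (168, 134), (169, 132), (170, 134), (171, 135), (172, 150), (173, 161), (174, 164), (175, 164), (176, 164), (177, 165), (178, 171), (179, 178), (180, 170), (181, 138), (182, 105), (183, 94), (184, 94), (185, 92), (186, 93), (187, 92), (188, 100), (189, 122), (190, 142), (191, 151), (192, 154), (193, 153), (194, 153)]
```

The paddle's near lower edge in the side image sits at rows 183.4, 182.0 and 181.0. The prediction for a horizontal paddle is 183.6, 182.4 and 181.5, so it's level. Handing in.

```bash
python3 -c "
from station import manip
print(manip.sign_off())"
```

```text
the job is handed in; nothing more can be done
None
```

I slid the dimmer grip to within about 1 mm of the pointer, then pressed the paddle down to horizontal and handed in at about 19.6 s, still holding it there; the dish, bottle and slide box were left alone, though I took no final picture to check them.

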